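Set the depth of a watchmaker's setting press

ROBOT

A 6-joint arm with a two-finger parallel gripper is mounted at the origin on the work surface. World frame = base frame: x ahead of the robot, y to its left, z up, the work surface at z = 0. Lengths are in m, angles in degrees, forces in N, time in s.
With the tool pointing down it reaches from about 0.3 to 0.75 m from the base axis. Payload 8.5 kg.
Tool frame: the origin (TCP) lies at the very end of the fingers, on their centre line; the grasp point (between the pads) lies 19 mm behind it; z points along the fingers, y is the line along which they close (so a half turn about z gives the same grasp; the last joint's range is limited). The gripper opens to 85 mm and grips with 20 to 120 N. Pads are 22 mm wide; open, the fingers measure 114 mm over their backs; the gripper's body (76 mm by 85 mm) begins 54 mm behind the grasp point. The pads swing forward as they close: fully open they stand 13 mm farther back than shut.
Start: joints at [-87.565, 21.807, 74.336, -0, 83.858, -12.336], TCP at [0.14, -0.532, 0.231] pointing down, gripper open.
Joint ranges: [-178.18, 178.18], [-50.72, 133.34], [12.68, 142.11], [-81.47, 261.47], [9.98, 163.14], [-165.26, 165.26]. Speed limits (degrees/s): [136.94, 136.94, 180, 180, 180, 180].

INTERFACE

Orientations are given as a 3x3 rotation matrix whose columns are the frame's x, y, z axes.
In Python, from rig import observe, cams, ticket gives the robot as it stands.
- The arm moves only by the tool move_arm, never from a script. Its arguments are lists of equal length, an entry for each row: "jaw": the finger opening in cm, from 0 to 8.54; "dp": the shift along the tool's x, y, z in cm, a list of three; "turn": the turn, a rotation vector about the tool's x, y, z in rad, a list of three. In form: {"jaw": [jaw, ...], "dp": [[tx, ty, tz], ...], "turn": [[wx, wy, wz], ...]}. A call has 1 to 12 rows; each row shifts and turns the commanded pose from where the row before left it, along the tool's axes as they then stand; what a row does not reach is not made up. A row lasts 1/12 s, in which the tool goes at most 41.7 mm and 7.16 degrees, less where a joint would pass 70% of its speed; a pose out of reach is approached as far as the arm can. A call is refused whole if a number of a shift passes 4.17 or a number of a turn 0.125, either way. A call with a gripper value outside its range is refused whole. The fingers move at their own pace and stop on an object; "force" is the grip in N (left out, the last holds). Time passes only in rows, so rows that do not move let the fingers close. It gives the time, the measured TCP pose, the force, the opening and the grip force at its end, in the units of the state.
- observe(): the state, without advancing time (a new reading comes with each control period).
- cams.get_image(name): name is "scene" or "top"; returns (picture, depth): 480x640x3 uint8, red, green, blue; 480x640 float32, m along the optical axis (not along the pixel's ray), 0 where there is no reading.
- cams.calibration(name): a dict with "vertical_fov" (degrees; the focal length in pixels is half the picture's height over the tangent of half this angle, whatever the lens; pixels are square), "cx", "cy" (the principal point, pixels), "view" (4x4, takes a point from world to camera coordinates). Camera axes: x right, y up, looking along -z (the intrinsics and any distortion apply to the point x, -y, -z); pixel columns grow to the right and rows downward; lengths in m; the calibration is good to about 2 mm. A picture is of the moment at which its call begins. calibration takes no time and is no camera call.
- ticket.close_job(): hands the job in; it is judged then, once.
Trained networks look in the newest picture that a camera, given by its name, has taken for a name from the list of things; names that differ only in an ending like _2 or _b are one class to them, and where a whole thing is asked for, a point or a joint stands for the part that bears it (a point fixed in the world has none). Each returns a list of dicts, best first, with "p" (0 to 1); they miss things now and then, are a little off and sometimes report something else, mostly with a low value. They report only what shows in the picture. A call takes as long as a camera call.
- cams.spot_in(camera, query): "box" ([centre column, centre row, width, height] as shares, 0 to 1, of the picture: columns of its width, rows of its height, round what is visible of it).
- cams.outline_of(camera, query): "mask" (480x640 bool, what is visible of it) and "box" ([centre column, centre row, width, height] as shares, 0 to 1, of the picture: columns of its width, rows of its height, round what is visible of it).
- cams.mark_of(camera, query): "location" ([column, row] as shares, 0 to 1, of the picture: columns of its width, rows of its height: a listed point, or the origin of a listed thing).
The state is a dict: "time_s": time; "q": joint angles; "qvel": joint speeds; "joint_efforts": joint torques, N m; "position": TCP position; "tool_rot": TCP orientation; "ft_force": force on the tool from outside, world axes, zero at the start; "wrist_torque": the same for the moment, N m; "grip_width": finger opening in m; "gripper_force": force on a finger pad.
Only numpy, scipy, OpenCV 4.12 (cv2) and the standard library are available. Lean on these libraries where they do the work, as an engineer would, in place of code of your own. Each camera call takes 0.05 s, during which the arm holds its last target. There are 200 camera calls.

TASK

Lower the ram of the setting press by two full turns of its screw: crank the handwheel clockwise (seen from above) by its revolving handle, first taking up the worn screw's slack, whose amount is not known, until you feel the wheel begin to drive the screw, and only then count the two turns. Then lock the setting by swinging the clamp lever over towards the far side, away from the robot, to its stop, and let go. Handle the wheel and lever gently, without straining them, and leave the other things on the bench where they are.

Things in the scene. Friction and masses are not known exactly. Their poses are not given: they have to be found in the camera images.
- press: grey C-frame setting press bolted to the bench, base 170 x 210 x 20 mm; origin: centre of the base's underside, on the handwheel's upright axis. A steel column stands at its +y side; its head, 85 to 125 mm above the bench, reaches over to -y, to y -80 mm. Standing yaw up to about 0.35 rad either way
- wheel: plain steel three-spoke handwheel on top of the press, rim 102 mm across, turning about the upright axis; origin on that axis 146 mm above the bench, rim top at 159 mm; its x axis points from the wheel's axis to the handle. Clockwise from above lowers the ram. It stays where it is left
- wheel_axis (a point): point on the wheel's axis at rim height, 153 mm up. The wheel has slack on the screw: while it lasts (a quarter to four fifths of a turn, different each time) it turns almost freely (under 0.5 N at the handle); then it drives the screw and takes about 7 N at the handle while moving (0.32 N m), 2.5 N or more when paused. Turning back brings in slack again, 0.95 turn in all
- handle: upright black cylinder handle, 16 mm across, 45 mm tall, standing on the wheel's rim 45 mm from the wheel's axis; it spins freely on its own pin, so it can be held while the wheel is cranked without turning the gripper. Its thin sleeve wants a light grip, 20 to 40 N (it cracks if the contact forces of both fingers add up to over 130 N). Origin: centre of its lower end, 160 mm above the bench; its top is at 205 mm
- ram_tip (a point): centre of the lower end of the ram, the steel punch under the press's head on the wheel's axis, 48 mm above the bench at the start. The screw lowers it by only 0.5 mm per turn (two turns: 1.0 mm, 0.95 to 1.05 mm is good), too little to see or to read from its noisy position
- clamp (a joint): angle of the clamp lever, rad; 0 to 0.25 at the start (loose, leaning towards the robot), locked above 0.95, stop at 1.2; grows counterclockwise seen from above; turns stiffly (about 1.5 N at the knob) and stays where it is left; not to be pressed with over 35 N at the stop
- clamp_pivot (a point): the clamp lever's upright pivot axis, on the press's head 65 mm to the -y side of the wheel's axis, 133 mm above the bench
- clamp_knob (a point): centre of the top of the lever's upright black knob, 18 mm across, 42 mm tall (128 to 170 mm above the bench), 75 mm from the pivot axis; the lever bar at 133 mm joins it to the pivot. At joint value a the knob lies from the pivot in the direction (in the press's frame) of angle a - 2.121 rad from its x axis
- loupe: bystander: black watchmaker's eye loupe standing on its wide end, 34 mm across, 30 mm tall; origin: centre of its underside
- jar: bystander: small glass jar with steel lid, 40 mm across, 50 mm tall; origin: centre of its underside
- screwdriver: bystander: small screwdriver lying down, 130 mm long; origin: centre of its underside
- holder: bystander: spare movement holder, black disc 60 mm across with a steel ring on top, 21 mm tall; origin: centre of its underside
- blanks: bystander: aluminium tray of brass blanks, 80 x 60 x 18 mm; origin: centre of its underside
- tweezers: bystander: steel tweezers lying down, 116 mm long; origin: centre of its underside
- oiler: bystander: aluminium oil cup with a narrow neck, 32 mm across, 26 mm tall; origin: centre of its underside

How it is judged (in metres and radians):
On the way, in this order (a step that is already met when the one before it is completed fails the run):
1. the ram is lowered by two turns of the screw and the wheel stands still, before the lever is locked (distance of ram_tip from where it was at the start of the episode between 0.00095 and 0.00105 m and angular speed of wheel below 0.2 rad/s and not (value of joint clamp above 0.95 rad)), for 0.2 s.
2. the clamp lever is locked (value of joint clamp above 0.95 rad), for 0.2 s.
At the end, for the whole second after the job is handed in: the ram stands lowered by two turns of the screw (within a tenth of a turn: 0.95 to 1.05 mm), the clamp lever is at 0.95 rad or more, and wheel and lever are at rest and released (distance of ram_tip from where it was at the start of the episode between 0.00095 and 0.00105 m and value of joint clamp above 0.95 rad and angular speed of wheel below 0.2 rad/s and velocity of joint clamp below 0.05 rad/s); the robot touches nothing.
It fails at once if the wheel or its handle is strained (more than 130 N of contact force from the fingers, grip included) (contact force between the fingers and wheel above 130 N).
It fails at once if the clamp lever is strained (more than 35 N from the fingers) (contact force between the fingers and clamp above 35 N).
It fails at once if a bystander is moved by more than 20 mm (distance of any of loupe, jar, screwdriver, holder, blanks, tweezers, oiler from where it was at the start of the episode above 0.02 m).
It also fails if it takes over 72 s, if anything falls off the work surface, if the arm or the gripper's body presses on something with over 40 N, if the wrist force passes 120 N, or if a joint passes its speed limit or range.

## Working session

There is one attempt and no reset: what is moved stays moved. The work goes in short steps, Python scripts to look and compute and a tool call to move; the robot and the scene stay as the last step left them, time stands still between calls to the robot, and variables do not carry over. Pictures are saved under pics/ and viewed, at most 10 in all, crops included, and the job is handed in when it is done.

Besides the shell and the picture viewer there is one more tool, called after ">>>" as name(argument=value, ...) on one line, values as JSON. move_arm: Moves the arm, as the interface text tells. Its arguments: {"type":"object","properties":{"jaw":{"type":"array","items":{"type":"number"}},"dp":{"type":"array","items":{"type":"array","items":{"type":"number"}}},"turn":{"type":"array","items":{"type":"array","items":{"type":"number"}}},"force":{"type":"number"}},"required":["jaw","dp","turn"]}

```bash
ls; mkdir -p pics; cat > h.py <<'E'
import numpy as np, cv2
from rig import observe, cams, ticket
def ray(name,u,v):
    c=cams.calibration(name); f=240/np.tan(np.radians(c["vertical_fov"])/2)
    V=np.array(c["view"]); R=V[:3,:3]; t=V[:3,3]
    d=np.array([(u-c["cx"])/f,-(v-c["cy"])/f,-1.])
    return -R.T@t, R.T@d
def atz(name,u,v,z):
    o,d=ray(name,u,v); return o+d*(z-o[2])/d[2]
def atd(name,u,v,dep):
    o,d=ray(name,u,v); return o+d*dep
E
python3 - <<'E'
from h import *
s=observe(); print({k:np.round(v,3).tolist() for k,v in s.items()})
ims=[]
for n in("scene","top"):
    im,d=cams.get_image(n); cv2.imwrite(f"pics/{n}0.png",im[:,:,::-1])
    c=cams.calibration(n); print(n,{k:(np.round(v,3).tolist()) for k,v in c.items()})
    for q,z in(("handle",.16),("wheel_axis",.153),("wheel",.146),("clamp_knob",.17),("clamp_pivot",.133),("press",0)):
        r=cams.mark_of(n,q)
        for e in r[:2]:
            u,v=e["location"][0]*640,e["location"][1]*480
            print(q,round(e["p"],2),round(u),round(v),np.round(atz(n,u,v,z),4))
E
```

```text
pics
{'time_s': 0.0, 'q': [-87.565, 21.84, 74.384, 0.001, 83.857, -12.337], 'qvel': [0.083, -0.02, -0.041, -0.024, -0.074, 0.009], 'joint_efforts': [-0.001, -44.847, -23.128, -0.0, 0.005, -0.0], 'position': [0.14, -0.532, 0.231], 'tool_rot': [[0.967, 0.255, -0.0], [0.255, -0.967, 0.001], [0.0, -0.001, -1.0]], 'ft_force': [-0.233, 0.011, 0.429], 'wrist_torque': [-0.025, 0.003, 0.011], 'gripper_force': 0.0, 'grip_width': 0.085}
scene {'vertical_fov': 46.618, 'cx': 320.097, 'cy': 238.656, 'view': [[0.687, 0.726, -0.013, -0.438], [-0.491, 0.478, 0.728, 0.159], [0.535, -0.494, 0.685, -1.402], [0.0, 0.0, 0.0, 1.0]]}
handle 0.6 243 260 [ 0.5446 -0.0921  0.16  ]
handle 0.54 216 266 [ 0.5255 -0.1353  0.16  ]
wheel_axis 0.62 241 256 [ 0.5282 -0.085   0.153 ]
wheel 0.96 241 262 [ 0.5364 -0.0906  0.146 ]
clamp_knob 0.56 177 295 [ 0.5423 -0.2212  0.17  ]
clamp_knob 0.52 181 312 [ 0.5779 -0.2357  0.17  ]
clamp_pivot 0.96 223 288 [ 0.5507 -0.1434  0.133 ]
clamp_pivot 0.51 242 259 [ 0.5194 -0.0774  0.133 ]
press 0.63 253 317 [ 0.5425 -0.0876  0.    ]
press 0.56 273 404 [ 0.7133 -0.1796  0.    ]
top {'vertical_fov': 49.247, 'cx': 318.594, 'cy': 236.388, 'view': [[-0.0, -1.0, 0.013, 0.054], [0.987, 0.002, 0.162, -0.601], [-0.162, 0.013, 0.987, -0.948], [0.0, 0.0, 0.0, 1.0]]}
handle 0.51 431 268 [ 0.5295 -0.1318  0.16  ]
wheel_axis 0.58 401 264 [ 0.5371 -0.0836  0.153 ]
wheel 0.68 484 258 [ 0.5486 -0.227   0.146 ]
wheel 0.67 401 266 [ 0.5341 -0.0854  0.146 ]
clamp_knob 0.94 484 258 [ 0.546  -0.2202  0.17  ]
clamp_pivot 0.97 438 256 [ 0.5533 -0.1511  0.133 ]
press 0.87 388 270 [ 0.5428 -0.0846  0.    ]
```

```bash
python3 - <<'E'
import cv2
a=cv2.imread("pics/top0.png")[150:380,270:580]; b=cv2.imread("pics/scene0.png")[180:410,110:420]
cv2.imwrite("pics/c1.png",cv2.resize(a,(800,594),interpolation=3)); cv2.imwrite("pics/c2.png",cv2.resize(b,(800,594),interpolation=3))
E
```

```text
(no output)
```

View pics/c1.png

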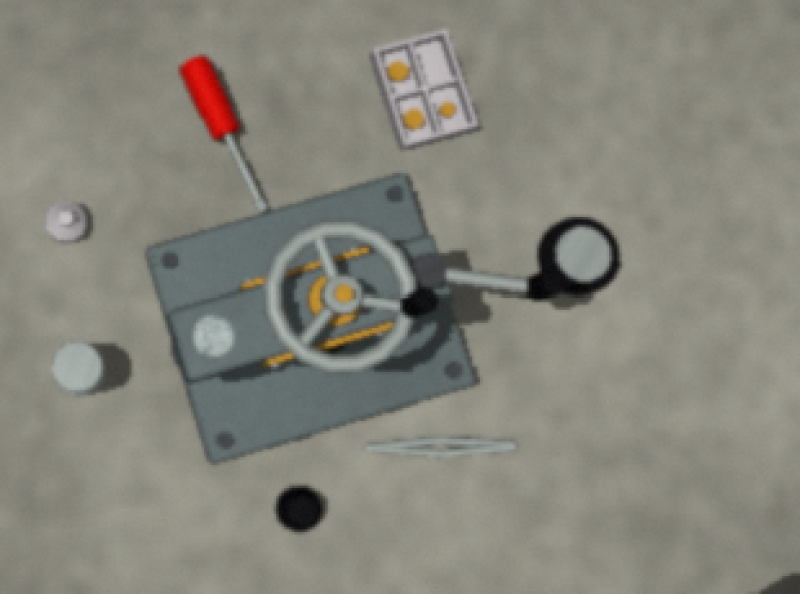

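View pics/c2.png

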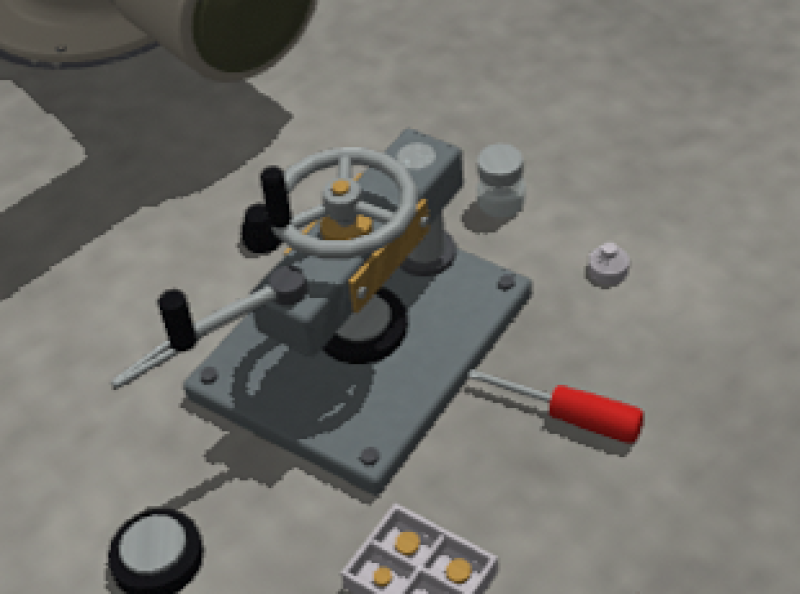

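The top view shows the wheel centred at about px (402,265), the handle to its right at (433,267) and the clamp knob at (479,261). The press is yawed by about 0.27. Next I'll refine these positions with depth.

```bash
cat >> h.py <<'E'
def cloud(name):
    im,d=cams.get_image(name); c=cams.calibration(name); f=240/np.tan(np.radians(c["vertical_fov"])/2)
    V=np.array(c["view"]); v,u=np.mgrid[:480,:640]
    P=np.stack([(u-c["cx"])/f*d,-(v-c["cy"])/f*d,-d],-1)
    W=(P-V[:3,3])@V[:3,:3]
    W[d<=0]=np.nan
    return im,W
E
python3 - <<'E'
from h import *
from scipy.optimize import least_squares as ls
for n in("top","scene"):
    im,W=cloud(n); X,Y,Z=W[...,0],W[...,1],W[...,2]
    near=np.hypot(X-.537,Y+.085)
    br=im.max(-1)
    m=(near<.06)&(near>.035)&(Z>.148)&(Z<.164)&(br>90)
    x,y=X[m],Y[m]
    r=ls(lambda p:np.hypot(x-p[0],y-p[1])-p[2],[.537,-.085,.046],loss="soft_l1",f_scale=.003).x
    print(n,"rim",m.sum(),np.round(r,4),np.median(Z[m]))
    m=(near<.075)&(Z>.175)&(Z<.215)&(br<90); print("handle",m.sum(),np.round([X[m].mean(),Y[m].mean(),X[m].min(),X[m].max(),Y[m].min(),Y[m].max(),Z[m].max()],4))
    m=(np.hypot(X-.54,Y+.222)<.035)&(Z>.145)&(Z<.18); print("knob",m.sum(),np.round([X[m].mean(),Y[m].mean(),X[m].min(),X[m].max(),Y[m].min(),Y[m].max(),Z[m].max()],4))
    # press base top
    m=(np.abs(Z-.02)<.006)&(np.hypot(X-.537,Y+.085)<.15)&(br<150)
    q=np.stack([X[m],Y[m]],1).astype(np.float32)
    print("base",m.sum(),cv2.minAreaRect(q))
    m=(Z>.118)&(Z<.13)&(near<.14); q=np.stack([X[m],Y[m]],1).astype(np.float32); print("head",m.sum(),cv2.minAreaRect(q))
E
```

```text
top rim 1122 [ 0.5362 -0.0832  0.0444] 0.15714227546049928
handle 111 [ 0.528  -0.1264  0.521   0.5367 -0.1365 -0.1203  0.2071]
knob 131 [ 0.5438 -0.2183  0.5359  0.5529 -0.2289 -0.2114  0.1735]
base 5285 ((0.5377105474472046, -0.08207550644874573), (0.29096493124961853, 0.2136305570602417), 16.26028823852539)
head 2109 ((0.5386282801628113, -0.09549549221992493), (0.06191953271627426, 0.24460947513580322), 13.080634117126465)
scene rim 649 [ 0.538  -0.0869  0.0441] 0.15915287709916795
handle 160 [ 0.5321 -0.1329  0.5223  0.5371 -0.1384 -0.1236  0.2083]
knob 191 [ 0.5481 -0.2241  0.5361  0.5543 -0.2315 -0.214   0.1739]
base 5270 ((0.5567008852958679, -0.09384381771087646), (0.2686610817909241, 0.2172316312789917), 36.21265411376953)
head 1331 ((0.5320772528648376, -0.07150470465421677), (0.061534591019153595, 0.19206683337688446), 16.258054733276367)
```

>>> move_arm(jaw=[5,5,5,5,5,5,5,5,5,5], dp=[[2.4,-1.45,0],[2.4,-1.45,0],[2.4,-1.45,0],[2.4,-1.45,0],[2.4,-1.45,0],[2.4,-1.45,0],[2.4,-1.45,0],[2.4,-1.45,0],[2.4,-1.45,0],[2.4,-1.45,0]], turn=[[0,0,0],[0,0,0],[0,0,0],[0,0,0],[0,0,0],[0,0,0],[0,0,0],[0,0,0],[0,0,0],[0,0,0]], force=25)

```text
time_s: 1.63
position: [0.3361, -0.3293, 0.2315]
tool_rot: [[0.967, 0.255, 0.0], [0.255, -0.967, -0.0], [0.0, 0.0, -1.0]]
ft_force: [0.6, -0.5, -0.4]
grip_width: 0.0505
gripper_force: 0.0
```

>>> move_arm(jaw=[5,5,5,5,5,5,5,5,5,5,5,5], dp=[[2.4,-1.45,0],[2.4,-1.45,0],[2.4,-1.45,0],[2.4,-1.45,0],[2.4,-1.45,0],[2.4,-1.45,0],[2.4,-1.45,0],[2.4,-1.45,0],[2.4,-1.45,0],[2.4,-1.45,0],[0,0,0],[0,0,0]], turn=[[0,0,0],[0,0,0],[0,0,0],[0,0,0],[0,0,0],[0,0,0],[0,0,0],[0,0,0],[0,0,0],[0,0,0],[0,0,0],[0,0,0]])

```text
time_s: 2.63
position: [0.5309, -0.1281, 0.2311]
tool_rot: [[0.966, 0.257, -0.0], [0.257, -0.966, 0.0], [-0.0, -0.0, -1.0]]
ft_force: [-0.2, 0.1, -0.5]
grip_width: 0.0498
gripper_force: 0.0
```

>>> move_arm(jaw=[5,5,5,5,5,5,5], dp=[[-0.15,0,1],[0,0,1],[0,0,1],[0,0,1],[0,0,1],[0,0,0.8],[0,0,0]], turn=[[0,0,0],[0,0,0],[0,0,0],[0,0,0],[0,0,0],[0,0,0],[0,0,0]])

```text
time_s: 3.22
position: [0.528, -0.1298, 0.1719]
tool_rot: [[0.967, 0.254, -0.003], [0.254, -0.967, 0.001], [-0.002, -0.002, -1.0]]
ft_force: [-0.3, 0.5, -0.9]
grip_width: 0.0499
gripper_force: 0.0
```

```bash
python3 - <<'E'
from h import *
a=cams.get_image("top")[0][200:320,360:520]; b=cams.get_image("scene")[0][190:310,150:310]
cv2.imwrite("pics/g1.png",cv2.resize(np.hstack([a,b])[:,:,::-1],(800,300),interpolation=cv2.INTER_CUBIC))
E
```

```text
(no output)
```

View pics/g1.png

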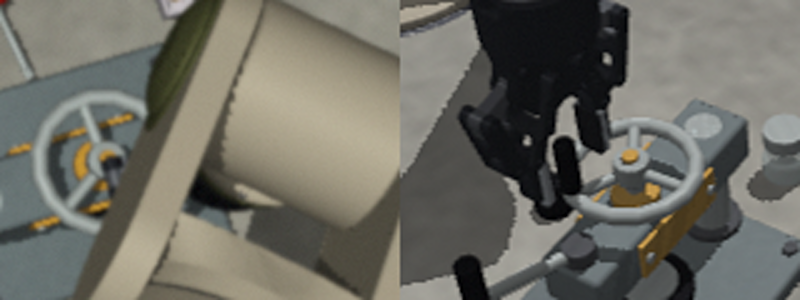

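The scene half, at about px (560,170), shows the handle standing between the open fingers, so I'll grip lightly.

>>> move_arm(jaw=[2.4,1.8,1.2,1.2,1.2,1.2,1.2,1.2], dp=[[0,0,0],[0,0,0],[0,0,0],[0,0,0],[0,0,0],[0,0,0],[0,0,0],[0,0,0]], turn=[[0,0,0],[0,0,0],[0,0,0],[0,0,0],[0,0,0],[0,0,0],[0,0,0],[0,0,0]], force=25)

```text
time_s: 3.98
position: [0.5291, -0.1295, 0.1736]
tool_rot: [[0.967, 0.255, 0.001], [0.255, -0.967, -0.0], [0.001, 0.001, -1.0]]
ft_force: [-0.4, -0.6, 4.5]
grip_width: 0.0148
gripper_force: 26.2
```

```bash
cat > tab.py <<'E'
import numpy as np
c=np.array([.537,-.085]); h=np.array([.5291,-.1295]); th=np.arctan2(*(h-c)[::-1])
tx=np.array([.967,.255]); ty=np.array([.255,-.967])
a=th-np.radians(6*np.arange(61)); P=4.5*np.stack([np.cos(a),np.sin(a)],1)
T=np.round(P@np.stack([tx,ty],1),2); D=np.diff(T,axis=0)
print(np.degrees(th))
for i in range(0,60,4): print(i*6, [[round(float(x),2),round(float(y),2),0] for x,y in D[i:i+4]])
E
python3 tab.py
```

```text
-100.06672961885518
0 [[-0.42, -0.22, 0], [-0.39, -0.26, 0], [-0.36, -0.3, 0], [-0.33, -0.34, 0]]
24 [[-0.29, -0.37, 0], [-0.25, -0.4, 0], [-0.21, -0.42, 0], [-0.16, -0.44, 0]]
48 [[-0.12, -0.46, 0], [-0.06, -0.47, 0], [-0.02, -0.47, 0], [0.03, -0.47, 0]]
72 [[0.08, -0.46, 0], [0.13, -0.45, 0], [0.18, -0.44, 0], [0.22, -0.42, 0]]
96 [[0.26, -0.39, 0], [0.3, -0.36, 0], [0.34, -0.33, 0], [0.37, -0.29, 0]]
120 [[0.4, -0.25, 0], [0.42, -0.21, 0], [0.44, -0.16, 0], [0.46, -0.12, 0]]
144 [[0.47, -0.06, 0], [0.47, -0.02, 0], [0.47, 0.03, 0], [0.46, 0.08, 0]]
168 [[0.45, 0.13, 0], [0.44, 0.18, 0], [0.42, 0.22, 0], [0.39, 0.26, 0]]
192 [[0.36, 0.3, 0], [0.33, 0.34, 0], [0.29, 0.37, 0], [0.25, 0.4, 0]]
216 [[0.21, 0.42, 0], [0.16, 0.44, 0], [0.12, 0.46, 0], [0.06, 0.47, 0]]
240 [[0.02, 0.47, 0], [-0.03, 0.47, 0], [-0.08, 0.46, 0], [-0.13, 0.45, 0]]
264 [[-0.18, 0.44, 0], [-0.22, 0.42, 0], [-0.26, 0.39, 0], [-0.3, 0.36, 0]]
288 [[-0.34, 0.33, 0], [-0.37, 0.29, 0], [-0.4, 0.25, 0], [-0.42, 0.21, 0]]
312 [[-0.44, 0.16, 0], [-0.46, 0.12, 0], [-0.47, 0.06, 0], [-0.47, 0.02, 0]]
336 [[-0.47, -0.03, 0], [-0.46, -0.08, 0], [-0.45, -0.13, 0], [-0.44, -0.18, 0]]
```

>>> move_arm(jaw=[1.2,1.2,1.2,1.2], dp=[[-0.42,-0.22,0],[-0.39,-0.26,0],[-0.36,-0.3,0],[-0.33,-0.34,0]], turn=[[0,0,0],[0,0,0],[0,0,0],[0,0,0]])

```text
time_s: 4.32
position: [0.5112, -0.1223, 0.1735]
tool_rot: [[0.967, 0.255, 0.0], [0.255, -0.967, -0.0], [0.0, 0.0, -1.0]]
ft_force: [1.0, 0.4, 4.9]
grip_width: 0.0152
gripper_force: 26.2
```

>>> move_arm(jaw=[1.2,1.2,1.2,1.2], dp=[[-0.29,-0.37,0],[-0.25,-0.4,0],[-0.21,-0.42,0],[-0.16,-0.44,0]], turn=[[0,0,0],[0,0,0],[0,0,0],[0,0,0]])

```text
time_s: 4.65
position: [0.4982, -0.1087, 0.1735]
tool_rot: [[0.967, 0.255, 0.0], [0.255, -0.967, -0.0], [0.0, 0.0, -1.0]]
ft_force: [-1.0, -0.8, 6.1]
grip_width: 0.0152
gripper_force: 26.2
```

>>> move_arm(jaw=[1.2,1.2,1.2,1.2], dp=[[-0.12,-0.46,0],[-0.06,-0.47,0],[-0.02,-0.47,0],[0.03,-0.47,0]], turn=[[0,0,0],[0,0,0],[0,0,0],[0,0,0]])

```text
time_s: 4.98
position: [0.4919, -0.0909, 0.1735]
tool_rot: [[0.967, 0.255, 0.0], [0.255, -0.967, -0.0], [0.0, 0.0, -1.0]]
ft_force: [-0.1, -0.0, 4.4]
grip_width: 0.0157
gripper_force: 26.2
```

>>> move_arm(jaw=[1.2,1.2,1.2,1.2], dp=[[0.08,-0.46,0],[0.13,-0.45,0],[0.18,-0.44,0],[0.22,-0.42,0]], turn=[[0,0,0],[0,0,0],[0,0,0],[0,0,0]])

```text
time_s: 5.32
position: [0.4933, -0.0722, 0.1735]
tool_rot: [[0.967, 0.255, 0.0], [0.255, -0.967, -0.0], [0.0, 0.0, -1.0]]
ft_force: [0.5, 0.0, 5.6]
grip_width: 0.0147
gripper_force: 26.2
```

>>> move_arm(jaw=[1.2,1.2], dp=[[0.26,-0.39,0],[0.3,-0.36,0]], turn=[[0,0,0],[0,0,0]])

```text
time_s: 5.48
position: [0.497, -0.0635, 0.1735]
tool_rot: [[0.967, 0.255, 0.0], [0.255, -0.967, -0.0], [0.0, 0.0, -1.0]]
ft_force: [0.9, -0.8, 5.8]
grip_width: 0.0149
gripper_force: 26.2
```

>>> move_arm(jaw=[1.2,1.2], dp=[[0.34,-0.33,0],[0.37,-0.29,0]], turn=[[0,0,0],[0,0,0]])

```text
time_s: 5.65
position: [0.5023, -0.0557, 0.1735]
tool_rot: [[0.967, 0.255, 0.0], [0.255, -0.967, -0.0], [0.0, 0.0, -1.0]]
ft_force: [0.4, -0.5, 5.4]
grip_width: 0.0154
gripper_force: 26.2
```

>>> move_arm(jaw=[1.2,1.2], dp=[[0.4,-0.25,0],[0.42,-0.21,0]], turn=[[0,0,0],[0,0,0]])

```text
time_s: 5.82
position: [0.5091, -0.0492, 0.1735]
tool_rot: [[0.967, 0.255, 0.0], [0.255, -0.967, -0.0], [0.0, 0.0, -1.0]]
ft_force: [0.3, -0.5, 5.1]
grip_width: 0.0151
gripper_force: 26.3
```

>>> move_arm(jaw=[1.2,1.2], dp=[[0.44,-0.16,0],[0.46,-0.12,0]], turn=[[0,0,0],[0,0,0]])

```text
time_s: 5.98
position: [0.5171, -0.0442, 0.1735]
tool_rot: [[0.967, 0.255, 0.0], [0.255, -0.967, -0.0], [0.0, 0.0, -1.0]]
ft_force: [-0.9, -0.7, 5.3]
grip_width: 0.0154
gripper_force: 26.3
```

>>> move_arm(jaw=[1.2,1.2], dp=[[0.47,-0.06,0],[0.47,-0.02,0]], turn=[[0,0,0],[0,0,0]])

```text
time_s: 6.15
position: [0.526, -0.0411, 0.1735]
tool_rot: [[0.967, 0.255, 0.0], [0.255, -0.967, -0.0], [0.0, 0.0, -1.0]]
ft_force: [0.1, 0.4, 6.0]
grip_width: 0.0153
gripper_force: 26.3
```

>>> move_arm(jaw=[1.2,1.2], dp=[[0.47,0.03,0],[0.46,0.08,0]], turn=[[0,0,0],[0,0,0]])

```text
time_s: 6.32
position: [0.5352, -0.0398, 0.1735]
tool_rot: [[0.967, 0.255, 0.0], [0.255, -0.967, -0.0], [0.0, 0.0, -1.0]]
ft_force: [-0.3, -0.6, 5.5]
grip_width: 0.0152
gripper_force: 26.3
```

>>> move_arm(jaw=[1.2,1.2], dp=[[0.45,0.13,0],[0.44,0.18,0]], turn=[[0,0,0],[0,0,0]])

```text
time_s: 6.48
position: [0.5447, -0.0404, 0.1736]
tool_rot: [[0.967, 0.255, 0.0], [0.255, -0.967, 0.0], [0.0, -0.0, -1.0]]
ft_force: [-0.6, 0.0, 6.0]
grip_width: 0.0149
gripper_force: 26.3
```

>>> move_arm(jaw=[1.2,1.2], dp=[[0.42,0.22,0],[0.39,0.26,0]], turn=[[0,0,0],[0,0,0]])

```text
time_s: 6.65
position: [0.5538, -0.043, 0.1735]
tool_rot: [[0.967, 0.255, 0.0], [0.255, -0.967, 0.0], [0.0, -0.0, -1.0]]
ft_force: [-0.4, -0.0, 6.3]
grip_width: 0.015
gripper_force: 26.3
```

>>> move_arm(jaw=[1.2,1.2], dp=[[0.36,0.3,0],[0.33,0.34,0]], turn=[[0,0,0],[0,0,0]])

```text
time_s: 6.82
position: [0.5621, -0.0475, 0.1735]
tool_rot: [[0.967, 0.255, 0.0], [0.255, -0.967, 0.0], [0.0, -0.0, -1.0]]
ft_force: [0.1, -0.1, 5.4]
grip_width: 0.0148
gripper_force: 26.2
```

>>> move_arm(jaw=[1.2,1.2], dp=[[0.29,0.37,0],[0.25,0.4,0]], turn=[[0,0,0],[0,0,0]])

```text
time_s: 6.98
position: [0.5687, -0.0529, 0.1734]
tool_rot: [[0.967, 0.255, -0.001], [0.255, -0.967, 0.002], [-0.001, -0.002, -1.0]]
ft_force: [-4.2, 6.8, 6.8]
grip_width: 0.0151
gripper_force: 26.6
```

>>> move_arm(jaw=[1.2,1.2], dp=[[0.21,0.42,0],[0.16,0.44,0]], turn=[[0,0,0],[0,0,0]])

```text
time_s: 7.15
position: [0.5743, -0.0595, 0.1734]
tool_rot: [[0.967, 0.256, -0.002], [0.256, -0.967, 0.003], [-0.001, -0.004, -1.0]]
ft_force: [-2.4, 7.7, 7.4]
grip_width: 0.015
gripper_force: 26.5
```

>>> move_arm(jaw=[1.2,1.2], dp=[[0.12,0.46,0],[0.06,0.47,0]], turn=[[0,0,0],[0,0,0]])

```text
time_s: 7.32
position: [0.5787, -0.068, 0.1735]
tool_rot: [[0.967, 0.256, -0.001], [0.256, -0.967, 0.003], [0.0, -0.003, -1.0]]
ft_force: [-0.2, 7.5, 6.2]
grip_width: 0.0151
gripper_force: 26.5
```

>>> move_arm(jaw=[1.2,1.2], dp=[[0.02,0.47,0],[-0.03,0.47,0]], turn=[[0,0,0],[0,0,0]])

```text
time_s: 7.48
position: [0.5813, -0.0771, 0.1735]
tool_rot: [[0.967, 0.256, 0.0], [0.256, -0.967, 0.003], [0.001, -0.003, -1.0]]
ft_force: [1.0, 7.9, 6.2]
grip_width: 0.0147
gripper_force: 26.5
```

>>> move_arm(jaw=[1.2,1.2], dp=[[-0.08,0.46,0],[-0.13,0.45,0]], turn=[[0,0,0],[0,0,0]])

```text
time_s: 7.65
position: [0.5819, -0.0866, 0.1736]
tool_rot: [[0.967, 0.256, 0.001], [0.256, -0.967, 0.003], [0.002, -0.003, -1.0]]
ft_force: [1.8, 6.8, 6.0]
grip_width: 0.0152
gripper_force: 26.6
```

>>> move_arm(jaw=[1.2,1.2], dp=[[-0.18,0.44,0],[-0.22,0.42,0]], turn=[[0,0,0],[0,0,0]])

```text
time_s: 7.82
position: [0.5805, -0.096, 0.1737]
tool_rot: [[0.967, 0.256, 0.002], [0.256, -0.967, 0.003], [0.003, -0.002, -1.0]]
ft_force: [4.4, 6.6, 5.3]
grip_width: 0.0153
gripper_force: 26.5
```

>>> move_arm(jaw=[1.2,1.2], dp=[[-0.26,0.39,0],[-0.3,0.36,0]], turn=[[0,0,0],[0,0,0]])

```text
time_s: 7.98
position: [0.5772, -0.1049, 0.1737]
tool_rot: [[0.967, 0.256, 0.003], [0.256, -0.967, 0.002], [0.003, -0.002, -1.0]]
ft_force: [4.9, 5.9, 4.6]
grip_width: 0.015
gripper_force: 26.5
```

>>> move_arm(jaw=[1.2,1.2,1.2,1.2,1.2,1.2,1.2,1.2,1.2,1.2,1.2,1.2], dp=[[-0.34,0.33,0],[-0.37,0.29,0],[-0.4,0.25,0],[-0.42,0.21,0],[-0.44,0.16,0],[-0.46,0.12,0],[-0.47,0.06,0],[-0.47,0.02,0],[-0.47,-0.03,0],[-0.46,-0.08,0],[-0.45,-0.13,0],[-0.44,-0.18,0]], turn=[[0,0,0],[0,0,0],[0,0,0],[0,0,0],[0,0,0],[0,0,0],[0,0,0],[0,0,0],[0,0,0],[0,0,0],[0,0,0],[0,0,0]])

```text
time_s: 8.98
position: [0.5301, -0.1297, 0.1738]
tool_rot: [[0.967, 0.255, 0.004], [0.255, -0.967, -0.001], [0.004, 0.002, -1.0]]
ft_force: [6.5, -1.3, 1.8]
grip_width: 0.0152
gripper_force: 25.9
```

>>> move_arm(jaw=[1.2,1.2,1.2,1.2,1.2,1.2,1.2,1.2,1.2,1.2,1.2,1.2], dp=[[-0.42,-0.22,0],[-0.39,-0.26,0],[-0.36,-0.3,0],[-0.33,-0.34,0],[-0.29,-0.37,0],[-0.25,-0.4,0],[-0.21,-0.42,0],[-0.16,-0.44,0],[-0.12,-0.46,0],[-0.06,-0.47,0],[-0.02,-0.47,0],[0.03,-0.47,0]], turn=[[0,0,0],[0,0,0],[0,0,0],[0,0,0],[0,0,0],[0,0,0],[0,0,0],[0,0,0],[0,0,0],[0,0,0],[0,0,0],[0,0,0]])

```text
time_s: 9.98
position: [0.4923, -0.0924, 0.1737]
tool_rot: [[0.967, 0.255, 0.001], [0.255, -0.967, -0.003], [0.0, 0.004, -1.0]]
ft_force: [0.2, -7.8, 4.7]
grip_width: 0.0152
gripper_force: 26.2
```

Tracking looks clean, with the force tangential at about 7 N. I'll carry on to 210° of the final turn.

>>> move_arm(jaw=[1.2,1.2,1.2,1.2,1.2,1.2,1.2,1.2,1.2,1.2,1.2,1.2], dp=[[0.08,-0.46,0],[0.13,-0.45,0],[0.18,-0.44,0],[0.22,-0.42,0],[0.26,-0.39,0],[0.3,-0.36,0],[0.34,-0.33,0],[0.37,-0.29,0],[0.4,-0.25,0],[0.42,-0.21,0],[0.44,-0.16,0],[0.46,-0.12,0]], turn=[[0,0,0],[0,0,0],[0,0,0],[0,0,0],[0,0,0],[0,0,0],[0,0,0],[0,0,0],[0,0,0],[0,0,0],[0,0,0],[0,0,0]])

```text
time_s: 10.98
position: [0.5159, -0.0448, 0.1734]
tool_rot: [[0.967, 0.255, -0.003], [0.255, -0.967, -0.001], [-0.003, 0.001, -1.0]]
ft_force: [-5.9, -4.1, 7.6]
grip_width: 0.0151
gripper_force: 26.7
```

>>> move_arm(jaw=[1.2,1.2,1.2,1.2,1.2,1.2,1.2,1.2,1.2,1.2,1.2,1.2], dp=[[0.47,-0.06,0],[0.47,-0.02,0],[0.47,0.03,0],[0.46,0.08,0],[0.45,0.13,0],[0.44,0.18,0],[0.42,0.22,0],[0.39,0.26,0],[0.36,0.3,0],[0.33,0.34,0],[0.29,0.37,0],[0.25,0.4,0]], turn=[[0,0,0],[0,0,0],[0,0,0],[0,0,0],[0,0,0],[0,0,0],[0,0,0],[0,0,0],[0,0,0],[0,0,0],[0,0,0],[0,0,0]])

```text
time_s: 11.98
position: [0.5682, -0.0523, 0.1733]
tool_rot: [[0.967, 0.256, -0.003], [0.256, -0.967, 0.003], [-0.002, -0.003, -1.0]]
ft_force: [-3.6, 6.8, 7.6]
grip_width: 0.0151
gripper_force: 26.5
```

>>> move_arm(jaw=[1.2,1.2,1.2,1.2,1.2,1.2,1.2,1.2,1.2,1.2,1.2,1.2], dp=[[0.21,0.42,0],[0.16,0.44,0],[0.12,0.46,0],[0.06,0.47,0],[0.02,0.47,0],[-0.03,0.47,0],[-0.08,0.46,0],[-0.13,0.45,0],[-0.18,0.44,0],[-0.22,0.42,0],[-0.26,0.39,0],[-0.3,0.36,0]], turn=[[0,0,0],[0,0,0],[0,0,0],[0,0,0],[0,0,0],[0,0,0],[0,0,0],[0,0,0],[0,0,0],[0,0,0],[0,0,0],[0,0,0]])

```text
time_s: 12.98
position: [0.5772, -0.1049, 0.1737]
tool_rot: [[0.967, 0.256, 0.003], [0.256, -0.967, 0.002], [0.003, -0.002, -1.0]]
ft_force: [5.3, 6.5, 4.6]
grip_width: 0.0153
gripper_force: 26.5
```

>>> move_arm(jaw=[1.2,1.2,1.2,1.2,1.2,1.2,1.2,1.2,1.2,1.2,1.2,1.2], dp=[[-0.34,0.33,0],[-0.37,0.29,0],[-0.4,0.25,0],[-0.42,0.21,0],[-0.44,0.16,0],[-0.46,0.12,0],[-0.47,0.06,0],[-0.47,0.02,0],[-0.47,-0.03,0],[-0.46,-0.08,0],[-0.45,-0.13,0],[-0.44,-0.18,0]], turn=[[0,0,0],[0,0,0],[0,0,0],[0,0,0],[0,0,0],[0,0,0],[0,0,0],[0,0,0],[0,0,0],[0,0,0],[0,0,0],[0,0,0]])

```text
time_s: 13.98
position: [0.5301, -0.1297, 0.1738]
tool_rot: [[0.967, 0.255, 0.004], [0.255, -0.967, -0.001], [0.004, 0.002, -1.0]]
ft_force: [7.2, -1.9, 2.2]
grip_width: 0.0148
gripper_force: 25.9
```

>>> move_arm(jaw=[1.2,1.2,1.2,1.2,1.2,1.2,1.2,1.2,1.2,1.2,1.2,1.2], dp=[[-0.42,-0.22,0],[-0.39,-0.26,0],[-0.36,-0.3,0],[-0.33,-0.34,0],[-0.29,-0.37,0],[-0.25,-0.4,0],[-0.21,-0.42,0],[-0.16,-0.44,0],[-0.12,-0.46,0],[-0.06,-0.47,0],[-0.02,-0.47,0],[0.03,-0.47,0]], turn=[[0,0,0],[0,0,0],[0,0,0],[0,0,0],[0,0,0],[0,0,0],[0,0,0],[0,0,0],[0,0,0],[0,0,0],[0,0,0],[0,0,0]])

```text
time_s: 14.98
position: [0.4923, -0.0924, 0.1737]
tool_rot: [[0.967, 0.255, 0.001], [0.255, -0.967, -0.003], [0.0, 0.004, -1.0]]
ft_force: [-0.1, -7.1, 3.8]
grip_width: 0.015
gripper_force: 26.2
```

>>> move_arm(jaw=[1.2,1.2,1.2,1.2,1.2,1.2,1.2,1.2,1.2,1.2,1.2,1.2], dp=[[0.08,-0.46,0],[0.13,-0.45,0],[0.18,-0.44,0],[0.22,-0.42,0],[0.26,-0.39,0],[0.3,-0.36,0],[0.34,-0.33,0],[0.37,-0.29,0],[0.4,-0.25,0],[0.42,-0.21,0],[0.44,-0.16,0],[0.46,-0.12,0]], turn=[[0,0,0],[0,0,0],[0,0,0],[0,0,0],[0,0,0],[0,0,0],[0,0,0],[0,0,0],[0,0,0],[0,0,0],[0,0,0],[0,0,0]])

```text
time_s: 15.98
position: [0.5159, -0.0448, 0.1734]
tool_rot: [[0.967, 0.255, -0.003], [0.255, -0.967, -0.001], [-0.003, 0.001, -1.0]]
ft_force: [-6.8, -2.7, 7.4]
grip_width: 0.0151
gripper_force: 26.7
```

>>> move_arm(jaw=[1.2,1.2,1.2,1.2,1.2,1.2,1.2,1.2,1.2,1.2,1.2], dp=[[0.47,-0.06,0],[0.47,-0.02,0],[0.47,0.03,0],[0.46,0.08,0],[0.45,0.13,0],[0.44,0.18,0],[0.42,0.22,0],[0.39,0.26,0],[0.36,0.3,0],[0.33,0.34,0],[0.29,0.37,0]], turn=[[0,0,0],[0,0,0],[0,0,0],[0,0,0],[0,0,0],[0,0,0],[0,0,0],[0,0,0],[0,0,0],[0,0,0],[0,0,0]])

```text
time_s: 16.9
position: [0.5646, -0.0491, 0.1733]
tool_rot: [[0.967, 0.256, -0.003], [0.256, -0.967, 0.003], [-0.002, -0.003, -1.0]]
ft_force: [-5.0, 6.0, 6.8]
grip_width: 0.0153
gripper_force: 26.5
```

>>> move_arm(jaw=[1.2,1.2,1.2,1.2], dp=[[0,0,0],[0,0,0],[0,0,0],[0,0,0]], turn=[[0,0,0],[0,0,0],[0,0,0],[0,0,0]])

```text
time_s: 17.23
position: [0.565, -0.0495, 0.1734]
tool_rot: [[0.967, 0.256, -0.001], [0.256, -0.967, 0.002], [-0.001, -0.002, -1.0]]
ft_force: [-2.2, 3.9, 6.0]
grip_width: 0.0153
gripper_force: 26.4
```

>>> move_arm(jaw=[3,4,5,5,5,5,5,5,5,5,5], dp=[[0,0,0],[0,0,0],[0,0,0],[0,0,0],[0,0,0],[0,0,-1],[0,0,-1],[0,0,-1],[0,0,-1],[0,0,-1],[0,0,-1]], turn=[[0,0,0],[0,0,0],[0,0,0],[0,0,0],[0,0,0],[0,0,0],[0,0,0],[0,0,0],[0,0,0],[0,0,0],[0,0,0]])

```text
time_s: 18.15
position: [0.5659, -0.0507, 0.2348]
tool_rot: [[0.967, 0.255, 0.001], [0.255, -0.967, -0.0], [0.001, 0.0, -1.0]]
ft_force: [-0.8, 0.1, -0.7]
grip_width: 0.0498
gripper_force: 0.0
```

>>> move_arm(jaw=[5,5,5,5,0,0,0,0,0,0,0,0], dp=[[-1,1.46,0],[-1,1.46,0],[-1,1.46,0],[-1,1.46,0],[-1,1.46,0],[-1,1.46,0],[-1,1.46,0],[-1,1.46,0],[-1,1.46,0],[-1,1.46,0],[0,0,0],[0,0,0]], turn=[[0,0,0],[0,0,0],[0,0,0],[0,0,0],[0,0,0],[0,0,0],[0,0,0],[0,0,0],[0,0,0],[0,0,0],[0,0,0.1],[0,0,0.1]])

```text
time_s: 19.15
position: [0.5061, -0.2184, 0.2341]
tool_rot: [[0.999, 0.052, 0.0], [0.052, -0.999, -0.0], [0.0, 0.0, -1.0]]
ft_force: [-0.5, -0.7, 0.2]
grip_width: 0.0001
gripper_force: 0.0
```

>>> move_arm(jaw=[0,0,0,0], dp=[[0,0,0],[0,0,0],[0,0,0],[0,0,0]], turn=[[0,0,0.1],[0,0,0.09],[0,0,0],[0,0,0]])

```text
time_s: 19.48
position: [0.5064, -0.2174, 0.2339]
tool_rot: [[0.992, -0.129, 0.001], [-0.129, -0.992, -0.0], [0.001, 0.0, -1.0]]
ft_force: [-0.0, -0.3, 0.0]
grip_width: -0.0003
gripper_force: 0.0
```

```bash
python3 - <<'E'
from h import *
print(np.round(observe()["q"],1))
for n,z in(("top",.17),("scene",.17)):
    im,W=cloud(n); X,Y,Z=W[...,0],W[...,1],W[...,2]
    if n=="scene": cv2.imwrite("pics/s2.png",cv2.resize(im[190:340,130:330,::-1],(800,600),interpolation=3))
    m=(np.hypot(X-.545,Y+.222)<.025)&(Z>.145)&(Z<.18); print(n,m.sum(),np.round([X[m].mean(),Y[m].mean(),X[m].min(),X[m].max()],4))
    m=(np.hypot(X-.565,Y+.05)<.025)&(Z>.175)&(Z<.215); print("handle",m.sum(),np.round([X[m].mean(),Y[m].mean()],4))
E
```

```text
[-35.5  21.8  73.9  -0.   84.3  61.9]
top 50 [ 0.5484 -0.2201  0.5435  0.5528]
handle 99 [ 0.5624 -0.0471]
scene 193 [ 0.5481 -0.2242  0.5354  0.5548]
handle 163 [ 0.5668 -0.0529]
```

View pics/s2.png

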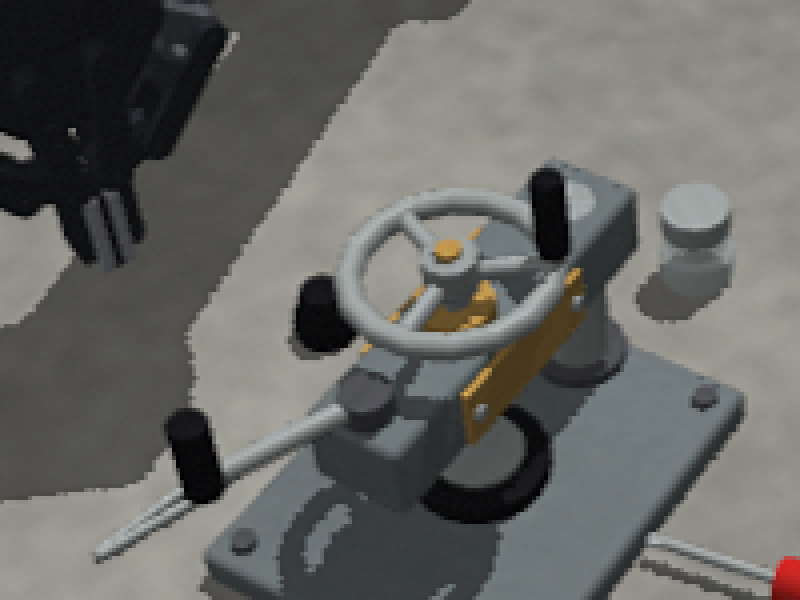

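>>> move_arm(jaw=[0,0,0,0,0,0,0,0,0,0], dp=[[0,0,1.05],[0,0,1.05],[0,0,1.05],[0,0,1.05],[0,0,1.05],[0,0,1.05],[0,0,1.05],[0,0,1.05],[0,0,0],[0,0,0]], turn=[[0,0,0],[0,0,0],[0,0,0],[0,0,0],[0,0,0],[0,0,0],[0,0,0],[0,0,0],[0,0,0],[0,0,0]])

```text
time_s: 20.42
position: [0.5063, -0.2173, 0.1494]
tool_rot: [[0.991, -0.131, -0.001], [-0.131, -0.991, 0.0], [-0.001, -0.0, -1.0]]
ft_force: [0.4, 0.3, -0.1]
grip_width: 0.0002
gripper_force: 0.0
```

>>> move_arm(jaw=[0,0,0,0,0,0], dp=[[0.3,0,0],[0.3,0,0],[0.3,0,0],[0.3,0,0],[0.3,0,0],[0.2,0,0]], turn=[[0,0,0],[0,0,0],[0,0,0],[0,0,0],[0,0,0],[0,0,0]])

```text
time_s: 20.92
position: [0.5237, -0.2197, 0.1494]
tool_rot: [[0.991, -0.132, 0.0], [-0.132, -0.991, -0.0], [0.0, 0.0, -1.0]]
ft_force: [-0.3, 0.1, -0.3]
grip_width: -0.0003
gripper_force: 0.0
```

>>> move_arm(jaw=[0,0,0,0], dp=[[0.3,0.08,0],[0.3,0.08,0],[0.3,0.08,0],[0.3,0.08,0]], turn=[[0,0,-0.04],[0,0,-0.04],[0,0,-0.04],[0,0,-0.04]])

```text
time_s: 21.25
position: [0.5349, -0.2236, 0.1493]
tool_rot: [[1.0, 0.03, -0.001], [0.03, -1.0, 0.0], [-0.001, -0.0, -1.0]]
ft_force: [-1.9, 0.7, 1.2]
grip_width: -0.0001
gripper_force: 0.7
```

>>> move_arm(jaw=[0,0,0,0,0,0,0,0,0,0,0,0], dp=[[0.3,0.08,0],[0.3,0.08,0],[0.3,0.08,0],[0.3,0.08,0],[0.3,0.08,0],[0.3,0.08,0],[0.3,0.08,0],[0.3,0.08,0],[0.3,0.08,0],[0.3,0.08,0],[0.3,0.08,0],[0.3,0.08,0]], turn=[[0,0,-0.04],[0,0,-0.04],[0,0,-0.04],[0,0,-0.04],[0,0,-0.04],[0,0,-0.04],[0,0,-0.04],[0,0,-0.04],[0,0,-0.04],[0,0,-0.04],[0,0,-0.04],[0,0,-0.04]])

```text
time_s: 22.25
position: [0.5718, -0.2241, 0.1493]
tool_rot: [[0.873, 0.488, -0.001], [0.488, -0.873, 0.0], [-0.001, -0.0, -1.0]]
ft_force: [-1.5, 0.1, 0.6]
grip_width: 0.0
gripper_force: 0.7
```

>>> move_arm(jaw=[0,0,0,0,0], dp=[[0.3,0.08,0],[0.3,0.08,0],[0.3,0.08,0],[0.3,0.08,0],[0.3,0.08,0]], turn=[[0,0,-0.04],[0,0,-0.04],[0,0,-0.04],[0,0,-0.04],[0,0,-0.04]])

```text
time_s: 22.67
position: [0.5865, -0.2192, 0.1493]
tool_rot: [[0.759, 0.652, -0.001], [0.652, -0.759, -0.0], [-0.001, -0.0, -1.0]]
ft_force: [-1.6, -0.8, 0.4]
grip_width: 0.0
gripper_force: 0.7
```

>>> move_arm(jaw=[0,0,0], dp=[[0.22,0.06,0],[0.22,0.06,0],[0.22,0.06,0]], turn=[[0,0,-0.03],[0,0,-0.03],[0,0,-0.03]])

```text
time_s: 22.92
position: [0.5926, -0.2162, 0.1493]
tool_rot: [[0.697, 0.717, -0.0], [0.717, -0.697, -0.0], [-0.001, -0.0, -1.0]]
ft_force: [-1.8, -1.1, 0.6]
grip_width: 0.0004
gripper_force: 0.7
```

>>> move_arm(jaw=[0,0], dp=[[0.11,0.03,0],[0.11,0.03,0]], turn=[[0,0,-0.015],[0,0,-0.015]])

```text
time_s: 23.08
position: [0.5946, -0.215, 0.1493]
tool_rot: [[0.676, 0.737, -0.0], [0.737, -0.676, -0.0], [-0.0, 0.0, -1.0]]
ft_force: [-0.9, -1.2, 0.3]
grip_width: -0.0001
gripper_force: 0.7
```

>>> move_arm(jaw=[0,0,0], dp=[[0.11,0.03,0],[0.11,0.03,0],[0,0,0]], turn=[[0,0,-0.015],[0,0,-0.015],[0,0,0]])

```text
time_s: 23.33
position: [0.5967, -0.2137, 0.1494]
tool_rot: [[0.653, 0.757, 0.0], [0.757, -0.653, -0.0], [0.0, 0.0, -1.0]]
ft_force: [-0.4, -1.0, 0.6]
grip_width: -0.0001
gripper_force: 0.4
```

```bash
python3 - <<'E'
from h import *
im,W=cloud("scene"); X,Y,Z=W[...,0],W[...,1],W[...,2]
cv2.imwrite("pics/s3.png",cv2.resize(im[190:340,130:330,::-1],(800,600),interpolation=3))
r=cams.mark_of("scene","clamp_knob")
for e in r[:2]:
    u,v=e["location"][0]*640,e["location"][1]*480; P=atz("scene",u,v,.17); print(e["p"],u,v,P, np.arctan2(P[1]+.1477,P[0]-.554)+2.121-.265)
E
```

```text
0.72 211.392 305.808 [ 0.59958741 -0.19474824  0.17      ] 1.054833520926548
```

View pics/s3.png

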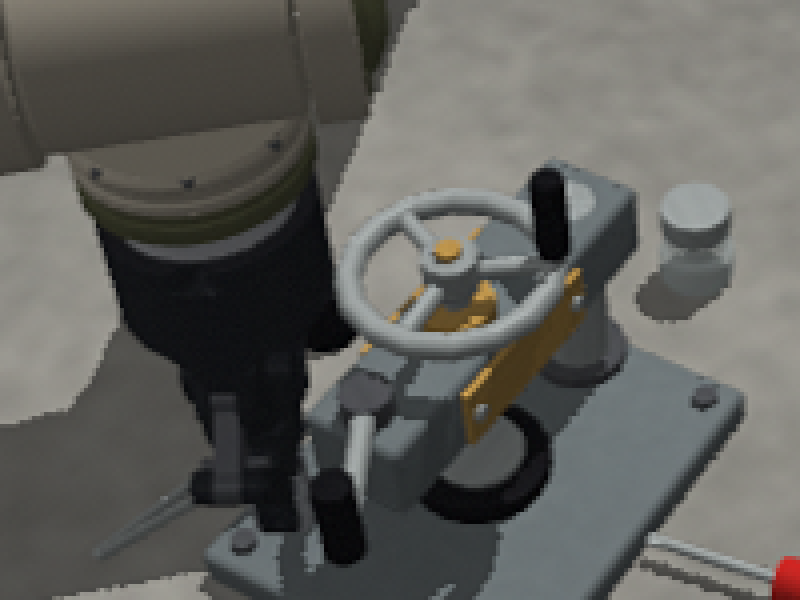

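The finger is behind the knob, which shows at crop (335,510), and the lever is at about 1.05–1.1 rad. I'll creep up to the stop.

>>> move_arm(jaw=[0,0], dp=[[0.11,0.03,0],[0.11,0.03,0]], turn=[[0,0,-0.015],[0,0,-0.015]])

```text
time_s: 23.6
position: [0.5983, -0.2124, 0.1493]
tool_rot: [[0.63, 0.776, -0.0], [0.776, -0.63, -0.0], [-0.0, -0.0, -1.0]]
ft_force: [-0.2, -1.7, -0.2]
grip_width: -0.0004
gripper_force: 0.7
```

>>> move_arm(jaw=[0,0], dp=[[0.07,0.02,0],[0.07,0.02,0]], turn=[[0,0,-0.01],[0,0,-0.01]])

```text
time_s: 23.77
position: [0.5996, -0.2115, 0.1493]
tool_rot: [[0.615, 0.789, 0.0], [0.789, -0.615, -0.0], [-0.0, 0.0, -1.0]]
ft_force: [-0.4, -1.1, -0.4]
grip_width: 0.0002
gripper_force: 0.7
```

>>> move_arm(jaw=[0], dp=[[0.08,0.02,0]], turn=[[0,0,-0.01]])

```text
time_s: 23.85
position: [0.6003, -0.211, 0.1493]
tool_rot: [[0.607, 0.795, 0.0], [0.795, -0.607, -0.0], [-0.0, 0.0, -1.0]]
ft_force: [0.6, -1.2, -0.1]
grip_width: 0.0002
gripper_force: 0.8
```

>>> move_arm(jaw=[0], dp=[[0.08,0.02,0]], turn=[[0,0,-0.01]])

```text
time_s: 23.93
position: [0.6009, -0.2105, 0.1493]
tool_rot: [[0.599, 0.801, 0.0], [0.801, -0.599, -0.0], [-0.0, 0.0, -1.0]]
ft_force: [0.6, -1.8, -0.3]
grip_width: 0.0
gripper_force: 0.8
```

>>> move_arm(jaw=[0], dp=[[0.08,0.02,0]], turn=[[0,0,-0.01]])

```text
time_s: 24.02
position: [0.6016, -0.21, 0.1493]
tool_rot: [[0.591, 0.807, 0.0], [0.807, -0.591, -0.0], [-0.0, 0.0, -1.0]]
ft_force: [-0.5, -1.7, -0.8]
grip_width: -0.0004
gripper_force: 0.8
```

>>> move_arm(jaw=[0], dp=[[0.08,0.02,0]], turn=[[0,0,-0.01]])

```text
time_s: 24.1
position: [0.6022, -0.2095, 0.1493]
tool_rot: [[0.583, 0.813, 0.0], [0.813, -0.583, -0.0], [-0.0, 0.0, -1.0]]
ft_force: [-0.6, -1.8, -0.2]
grip_width: -0.0002
gripper_force: 0.8
```

>>> move_arm(jaw=[0], dp=[[0.08,0.02,0]], turn=[[0,0,-0.01]])

```text
time_s: 24.18
position: [0.6029, -0.2089, 0.1494]
tool_rot: [[0.575, 0.818, 0.0], [0.818, -0.575, -0.0], [-0.0, 0.0, -1.0]]
ft_force: [0.3, -2.1, -0.5]
grip_width: -0.0001
gripper_force: 0.8
```

>>> move_arm(jaw=[0], dp=[[0.08,0.02,0]], turn=[[0,0,-0.01]])

```text
time_s: 24.27
position: [0.6035, -0.2084, 0.1493]
tool_rot: [[0.566, 0.824, 0.0], [0.824, -0.566, -0.0], [-0.0, 0.0, -1.0]]
ft_force: [0.2, -1.6, -0.1]
grip_width: 0.0001
gripper_force: 0.8
```

>>> move_arm(jaw=[0], dp=[[0.08,0.02,0]], turn=[[0,0,-0.01]])

```text
time_s: 24.35
position: [0.6039, -0.2081, 0.1493]
tool_rot: [[0.558, 0.83, -0.001], [0.83, -0.558, -0.001], [-0.001, -0.0, -1.0]]
ft_force: [-3.9, -5.3, 0.3]
grip_width: 0.0001
gripper_force: 3.2
```

The force jumped to 6.6 N, so the stop is reached. I'll back off along -x of the tool, then go up.

>>> move_arm(jaw=[0,0,0,0,0,0,0,0,0,0,0,0], dp=[[-0.5,0,0],[-1,0,0],[-1,0,0],[-0.5,0,0],[0,0,-1.5],[0,0,-1.5],[0,0,-1.5],[0,0,-1.5],[0,0,-1.5],[0,0,-1.5],[0,0,0],[0,0,0]], turn=[[0,0,0],[0,0,0],[0,0,0],[0,0,0],[0,0,0],[0,0,0],[0,0,0],[0,0,0],[0,0,0],[0,0,0],[0,0,0],[0,0,0]])

```text
time_s: 25.35
position: [0.587, -0.2331, 0.2395]
tool_rot: [[0.559, 0.829, 0.001], [0.829, -0.559, -0.0], [0.0, 0.001, -1.0]]
ft_force: [0.8, 1.2, -0.3]
grip_width: -0.0
gripper_force: 0.0
```

```bash
python3 - <<'E'
from h import *
im,W=cloud("scene"); X,Y,Z=W[...,0],W[...,1],W[...,2]
cv2.imwrite("pics/s4.png",im[150:420,60:460,::-1])
m=(np.hypot(X-.565,Y+.05)<.025)&(Z>.175)&(Z<.215); print("handle",m.sum(),np.round([X[m].mean(),Y[m].mean()],4))
m=(np.hypot(X-.614,Y+.193)<.03)&(Z>.145)&(Z<.18); print("knob",m.sum(),np.round([X[m].mean(),Y[m].mean()],4))
E
```

```text
handle 162 [ 0.567 -0.053]
knob 201 [ 0.6187 -0.1944]
```

View pics/s4.png

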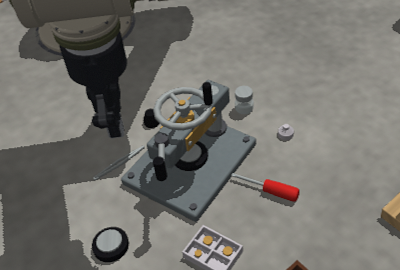

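The lever is over at its stop with the knob at crop px (160,170). The handle at (208,93) hasn't moved, the bystanders are in place and the gripper is clear.

```bash
python3 -c "
from rig import ticket
print(ticket.close_job())"
```

```text
the job is handed in; nothing more can be done
None
```

The job is handed in: I took up the slack (about 210°), cranked the wheel two further turns clockwise, swung the clamp lever to its stop and let go of both; the ram's 1.0 mm drop is inferred from the turn count (good to about ±5°), not measured.

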